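Unhook the index plate and seat it on shaft and pin

TASK

Take the aluminium index plate out of its yellow rack: lift it off the lip, tilt it back so that its lower edge comes out over the lip, and draw it down from under the two hooks. Lay it flat on the bench with its blue boss up and let go, then pick it up by the boss and lower it over the shaft and the brass pin of the grey base until it sits flush on the seat. Leave the other things on the bench where they are.

Things in the scene. Friction and masses are not known exactly. Their poses are not given: they have to be found in the camera images.
- index_plate: Index plate: flat aluminium plate, 120 (x) x 140 (y) x 10 mm thick (z), about 0.35 kg. Origin: centre of its flat back face; z points out of the front face, through the blue boss. A 20 mm bore runs through plate and boss on the z axis. Stored, it stands upright on its +x edge, boss to the rack's front, back face 5 mm behind the rack's origin; its -x edge is on top, 170 mm above the bench
- plate_boss (a point): Centre of the top of the plate's blue square boss, 38 mm above the back face (plate frame x = y = 0, z = 38 mm). The boss is 40 x 40 mm, 28 mm tall, its sides parallel to the plate's x and y
- plate_top_edge (a point): Middle of the plate's -x edge, the top edge while stored (plate frame x = -60, y = 0, z = 5 mm). The middle 100 mm of this edge is free for fingers, in front and behind; the boss begins 40 mm from the edge
- plate_pinhole (a point): Centre of the plate's 12 mm pin hole on its back face (plate frame x = 42 mm, y = z = 0); the hole runs through the plate. A small red mark lies between it and the +x edge. Stored, the hole is below the boss
- plate_rack: Yellow storage rack, fixed to the bench. Origin on the bench under the stored plate; -x is the open front, y across, z up. The plate stands in a channel (x -7.5 to +6.5 mm), floor 50 mm above the bench. Behind it are only two side posts (|y| 50 to 76 mm). Side cheeks leave 2.5 mm on each side of the plate. Foot plate 8 mm thick, x -25 to 85 mm, 190 mm wide
- rack_lip (a point): Middle of the top of the lip along the channel's front (rack frame x = -9.5, y = 0, z = 60 mm): 4 mm thick, 10 mm higher than the channel floor. The plate's lower edge must be lifted 14 to 22 mm, then tilted 12 to 20 degrees out over it (lower edge forward, top leaning back). Below the lip the front is open down to the foot plate
- rack_hook (a point): Between the lower ends of the noses of the rack's two hooks (rack frame x = -21, y = 0, z = 162 mm). A hook covers each top corner (|y| 50 to 78 mm): roof 196 mm above the bench (26 mm over the stored plate), its top 202 mm; nose x -23 to -19 mm, down to 162 mm. The tilted plate is lowered about 40 mm along its own slope until its top edge is below the noses, then drawn forward
- index_base: Grey round indexing base fixed to the bench, 144 mm across the foot; flat seat 112 mm across, 30 mm above the bench. Origin: centre of the underside, z up. A fixed steel shaft, 16 mm in diameter, stands on the axis, its top 50 mm above the seat (last 8 mm tapered to 6 mm)
- base_pin (a point): Foot of the fixed brass pin, on the seat (base frame x = 42 mm, y = 0, z = 30 mm): 8 mm in diameter, 15 mm tall, last 4 mm tapered
- lay_area (a point): Middle of the bare stretch of bench between rack and base, at bench height: 180 mm (x) by 160 mm (y) there always stays clear, room to lay the plate flat. An LED strip and a shelf hang over the back of the bench, beyond x = 0.75 m and above z = 0.35 m: keep the wrist clear of them when the tool leans back
- multimeter: Bystander: orange and black multimeter lying flat, 142 x 69 x 42 mm; origin at the centre of its underside
- phone_1: Bystander: black phone lying flat, 148 x 73 x 8 mm; origin at the centre of its underside
- side_cutters: Bystander: orange-handled side cutters lying flat, 40 x 122 x 10 mm; origin at the centre of their underside
- kapton_roll: Bystander: amber tape roll lying flat, 61 mm across, 12 mm high; origin at the centre of its underside
- flux_bottle: Bystander: white dropper bottle with a green pointed cap, standing, 40 mm across, 126 mm tall; origin at the centre of its underside
- solder_reel: Bystander: orange solder reel standing on its flange, 60 mm across, 28 mm high; origin at the centre of its underside
- driver_1: Bystander: red screwdriver lying flat, 12 x 117 x 12 mm; origin at the centre of its underside
There are look-alikes about, which are no part of the job. There is more than one size of the index_base; the job needs the larger.

How it is judged:
By the outcome, as a careful person would: the job done as asked, in the order asked, and still so for the second after the job is handed in, with the robot touching nothing.
It also fails if it takes over 69 s, if anything falls off the work surface, if the arm or the gripper's body presses on something with over 40 N, if the wrist force passes 120 N, or if a joint passes its speed limit or range.

ROBOT

A 7-joint arm with a two-finger parallel gripper is mounted at the origin on a cart in front of the work surface, level with it; the furniture and walls round the work are solid. World frame = base frame: x ahead of the robot, y to its left, z up, the work surface at z = 0. Lengths are in m, angles in degrees, forces in N, time in s.
With the tool pointing down it reaches from about 0.35 to 0.9 m from the base axis. Payload 19.9 kg.
Tool frame: the origin (TCP) lies on the mounting face of the last link; the fingertips stand 173 mm ahead of it and the grasp point (between the pads) lies 155 mm ahead of it (manip.tip_extent is the distance from the TCP to the fingertips, in m); z points along the fingers, y is the line along which they close (so a half turn about z gives the same grasp; the last joint's range is limited). The gripper opens to 85 mm and grips with 20 to 120 N. Pads are 22 mm wide; open, the fingers measure 114 mm over their backs; the gripper's body (76 mm by 85 mm) begins 54 mm behind the grasp point. The pads swing forward as they close: fully open they stand 13 mm farther back than shut.
Start: joints at [73.367, 23.915, -0.59, 92.452, 0.269, 63.638, -3.037], TCP at [0.154, -0.606, 0.405] pointing down, gripper open.
Joint ranges: [-161.28, 161.28], [-22.2, 115.67], [-73.04, 71.86], [3.21, 147.25], [-68.34, 248.33], [10.77, 114.83], [-161.83, 161.83]. Speed limits (degrees/s): [108.29, 108.29, 136.94, 136.94, 172.46, 172.46, 172.46].

INTERFACE

Orientations are given as a 3x3 rotation matrix whose columns are the frame's x, y, z axes.
In Python, from rig import manip, optics gives the robot as it stands.
- The arm moves only by the tool play_rows, never from a script. Its argument "deltas" is a list of rows, each a list of 7 numbers: the shift along the tool's x, y, z in mm, then the turn, a rotation vector about the tool's x, y, z in rad, then the closure, from -1 (fully open) to 1 (shut). In form: [[tx, ty, tz, wx, wy, wz, fingers], ...]. A call has exactly 5 rows; each row is the pose to reach, as a shift and turn from the pose commanded when the call began, along the tool's axes at that moment; what a row does not reach only later rows make up. A row lasts 1/8 s, in which the tool goes at most 62.5 mm and 10.7 degrees, less where a joint would pass 70% of its speed; a pose out of reach is approached as far as the arm can. A call with a gripper value outside its range is refused whole. The fingers move at their own pace and stop on an object; "newtons" is the grip in N (left out, the last holds). Time passes only in rows, so rows that repeat a pose let the fingers close, or fill a call up. It gives the time, the measured TCP pose, the force, the opening and the grip force at its end, in the units of the state.
- manip.get_obs(): the state, without advancing time (a new reading comes with each control period).
- optics.camera(name): name is "side" or "top"; returns the picture (384x512x3 uint8, blue, green, red); there is no depth.
- optics.camera_model(name): a dict with "fx", "fy", "cx", "cy" (pixels), "extrinsics" (4x4, takes a point from camera to world coordinates). Camera axes: x right, y down, z forward; pixel columns grow to the right and rows downward; lengths in m; the calibration is good to about 2 mm. A picture is of the moment at which its call begins. camera_model takes no time and is no camera call.
- manip.hand_in(): hands the job in; it is judged then, once.
The state is a dict: "time": time; "joints": joint angles; "qvel": joint speeds; "joint_efforts": joint torques, N m; "tool_pos": TCP position; "orientation": TCP orientation; "force": force on the tool from outside, world axes, zero at the start; "moment": the same for the moment, N m; "opening": finger opening in m; "grasp_force": force on a finger pad.
Only numpy, scipy, OpenCV 4.12 (cv2) and the standard library are available. Lean on these libraries where they do the work, as an engineer would, in place of code of your own. Each camera call takes 0.05 s, during which the arm holds its last target. There are 200 camera calls.

## Working session

There is one attempt and no reset: what is moved stays moved. The work goes in short steps, Python scripts to look and compute and a tool call to move; the robot and the scene stay as the last step left them, time stands still between calls to the robot, and variables do not carry over. Pictures are saved under pics/ and viewed, at most 10 in all, crops included, and the job is handed in when it is done.

Besides the shell and the picture viewer there is one more tool, called after ">>>" as name(argument=value, ...), one argument or row to a line, values as JSON. play_rows: Moves the arm, as the interface text tells. Its arguments: {"type":"object","properties":{"deltas":{"type":"array"},"newtons":{"type":"number"}},"required":["deltas"]}

```bash
ls; mkdir -p pics; python3 - <<'E'
from rig import manip, optics
import cv2
for n in("side","top"):
    cv2.imwrite(f"pics/{n}0.png",cv2.resize(optics.camera(n),(800,600),interpolation=cv2.INTER_CUBIC))
    m=optics.camera_model(n);print(n,{k:m[k] for k in("fx","fy","cx","cy")},m["extrinsics"])
o=manip.get_obs();print(o)
E
```

```text
pics
side {'fx': 424.01342983947404, 'fy': 424.01342983947404, 'cx': 260.12437435192993, 'cy': 195.81759117900188} [[ 9.82810015e-01 -7.07831630e-02  1.70511640e-01  2.70329506e-01]
 [-1.84619614e-01 -3.78165305e-01  9.07141996e-01 -1.35693564e+00]
 [ 2.71206457e-04 -9.23028031e-01 -3.84732609e-01  6.95587962e-01]
 [ 0.00000000e+00  0.00000000e+00  0.00000000e+00  1.00000000e+00]]
top {'fx': 442.25403605952954, 'fy': 442.25403605952954, 'cx': 262.9164330190939, 'cy': 186.12530543252848} [[-0.00872289 -0.99671863  0.08047289  0.40545482]
 [-0.99981809  0.01005843  0.01620567  0.00419633]
 [-0.01696193 -0.08031689 -0.99662505  1.53323187]
 [ 0.          0.          0.          1.        ]]
{'time': 0.1, 'joints': array([73.36598878, 23.94633754, -0.59035402, 92.48158186,  0.26962199,
       63.64024193, -3.03684245]), 'qvel': array([ 0.09590456, -0.02795397,  0.00369228, -0.05501976, -0.03247456,
        0.00100192, -0.01120132]), 'joint_efforts': array([ 1.75265737e-03, -8.65830302e+01,  6.80539571e-01, -4.35643601e+01,
        1.92318176e-02,  4.85958255e-03,  4.81293750e-05]), 'tool_pos': array([ 0.15388727, -0.60563405,  0.40410762]), 'orientation': array([[ 9.69202072e-01,  2.46266525e-01, -3.77124798e-04],
       [ 2.46266796e-01, -9.69201449e-01,  1.10337509e-03],
       [-9.37855513e-05, -1.16226674e-03, -9.99999320e-01]]), 'force': array([ 0.10403026, -1.12910328,  0.70262458]), 'moment': array([ 0.0262928 , -0.01010999, -0.00977456]), 'grasp_force': 0.0, 'opening': 0.08515400868468079}
```

View pics/side0.png

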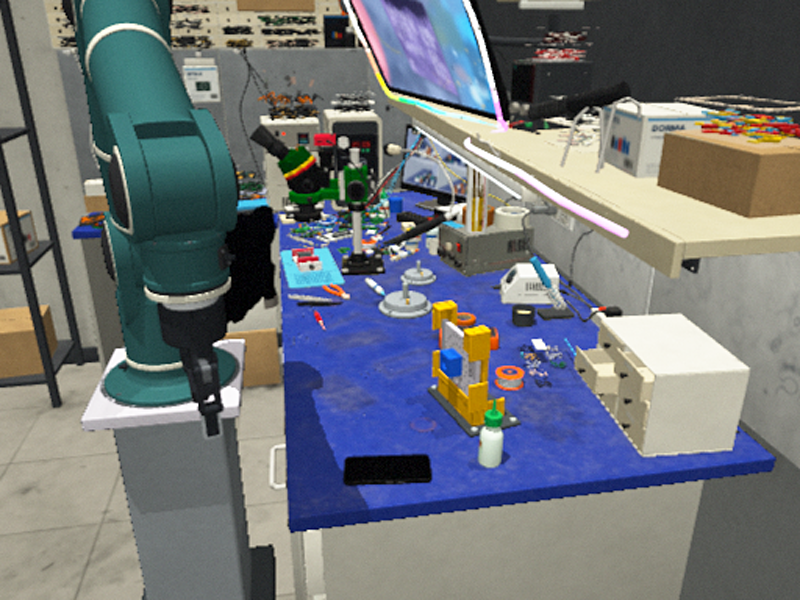

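View pics/top0.png

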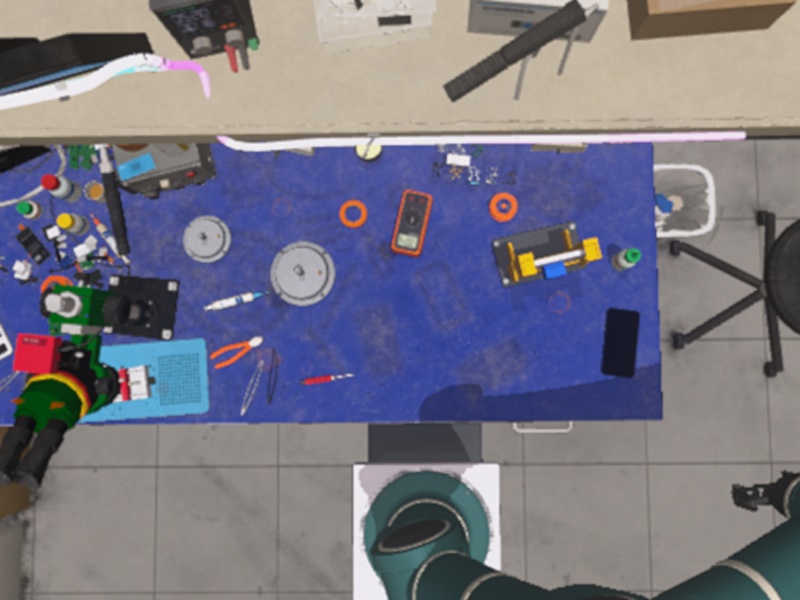

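The side view shows the rack around (460,370) with the blue boss at (452,362), and the bases around (405,303). In the top view the rack is around (550,257), the larger base around (303,272) and the small look-alike at (207,239).

```bash
cat > h.py <<'E'
from rig import manip, optics
import cv2, numpy as np
from scipy.spatial.transform import Rotation as R
def ray(n,u,v):
    m=optics.camera_model(n);E=np.array(m["extrinsics"])
    return E[:3,3],E[:3,:3]@np.array([(u-m["cx"])/m["fx"],(v-m["cy"])/m["fy"],1])
def onz(n,u,v,z):
    o,d=ray(n,u,v);return o+d*(z-o[2])/d[2]
def proj(n,p):
    m=optics.camera_model(n);E=np.array(m["extrinsics"])
    c=E[:3,:3].T@(np.array(p)-E[:3,3]);return np.array([m["cx"]+m["fx"]*c[0]/c[2],m["cy"]+m["fy"]*c[1]/c[2]])
def tri(a,b):
    (o1,d1),(o2,d2)=ray("top",*a),ray("side",*b)
    s=np.linalg.lstsq(np.c_[d1,-d2],o2-o1,rcond=None)[0]
    p,q=o1+s[0]*d1,o2+s[1]*d2;return (p+q)/2,np.linalg.norm(p-q)
def crop(im,u,v,w,h,s):
    return cv2.resize(im[v:v+h,u:u+w],None,fx=s,fy=s,interpolation=cv2.INTER_CUBIC)
def delta(p,Rt,ref=None):
    "row (mm, rad) from current (or ref pose) to TCP pose p,Rt"
    o=manip.get_obs();p0,R0=ref or (np.array(o["tool_pos"]),np.array(o["orientation"]))
    return np.r_[R0.T@(np.array(p)-p0)*1000,R.from_matrix(R0.T@Rt).as_rotvec()]
E
python3 - <<'E'
from h import *
t,s=optics.camera("top"),optics.camera("side")
cv2.imwrite("pics/t0.png",t);cv2.imwrite("pics/s0.png",s)
M=np.vstack([np.hstack([crop(t,310,135,66,50,6),crop(t,168,150,66,50,6)]),np.hstack([crop(s,270,182,66,50,6),crop(s,235,170,66,50,6)])])
cv2.imwrite("pics/m1.png",M)
for n,im in(("top",t),("side",s)):
    h=cv2.cvtColor(im,cv2.COLOR_BGR2HSV)
    # bright blue boss
    for nm,lo,hi in(("blue",(100,150,170),(115,255,255)),("yellow",(18,150,120),(32,255,255)),("grey",(0,0,110),(179,50,255))):
        c,l,st,ce=cv2.connectedComponentsWithStats(cv2.inRange(h,lo,hi))
        for i in range(1,c):
            x,y=ce[i]
            if st[i,4]>12 and 110<x<420 and 130<y<300 : print(n,nm,st[i],ce[i].round(1))
E
```

```text
top blue [348 167  15  11 111] [355.  172.6]
top blue [102 226  25  23 213] [113.1 236.2]
top yellow [361 147   5  12  28] [363.3 152.7]
top yellow [373 152  12  16 131] [378.1 159.5]
top yellow [325 156   7  24  56] [328.1 167.2]
top yellow [331 161  14  16 142] [337.  168.9]
top yellow [362 166  10   4  17] [366.2 167.7]
top grey [117 138  31  30 705] [131.8 152.7]
top grey [364 142   4   6  17] [365.5 144.6]
top grey [254 149  14  10 112] [260.5 153.5]
top grey [ 173  154   42   42 1305] [193.  174.7]
top grey [316 154   4   4  13] [317.6 155.4]
top grey [342 159  32  12 148] [357.8 164.5]
top grey [396 160  10  12  61] [399.2 166.1]
top grey [322 178   4   4  15] [323.4 179.6]
top grey [131 187  31  12 158] [146.3 192.8]
top grey [160 215   8   7  44] [163.5 218. ]
top grey [212 240   8   3  15] [215.  240.7]
top grey [154 258   5   7  17] [155.9 261.3]
side blue [179 144  15  15  90] [183.9 152.2]
side blue [245 148   9   6  22] [248.9 150.5]
side blue [210 153  16  15  82] [217.5 158.1]
side blue [275 176  19  18 134] [283.5 184.2]
side blue [295 177  17   4  28] [302.6 178.4]

[... 2087 characters left out ...]
9.6 226.9]
side grey [349 225  10   5  20] [353.2 226.7]
side grey [128 231   6   6  25] [130.4 233.3]
side grey [341 230   5   5  13] [342.8 232.4]
side grey [399 231   6   7  21] [401.6 234. ]
side grey [378 232  15   9  89] [386.3 236. ]
side grey [318 242  16   6  60] [325.4 244.7]
side grey [401 248   6   8  13] [403.5 251.3]
side grey [131 252   7   5  20] [134.5 254.4]
side grey [401 263   6   8  21] [403.  266.4]
side grey [326 267   5   4  16] [327.8 268.3]
side grey [301 273   5   4  17] [303.1 274.4]
side grey [306 272  17  27 352] [313.8 285.4]
side grey [118 279   7   7  14] [121.5 282. ]
side grey [109 285   8   9  15] [113.2 288.9]
side grey [119 288  10   5  15] [123.9 290.3]
```

View pics/m1.png

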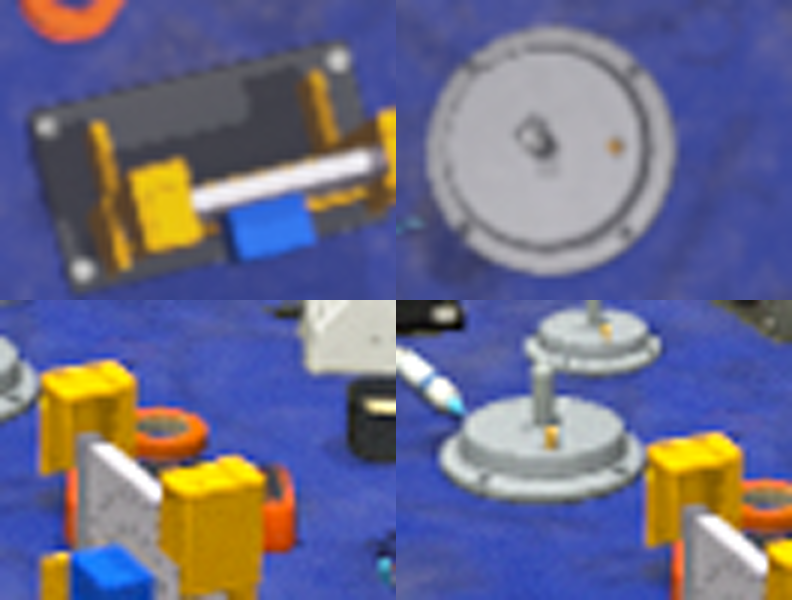

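The mosaic shows the top-view plate edge strip from about (342,168) to (373,162), three foot screws, the larger base's disc centred near (193.8,175) and the brass pin near (204.5,174.5). The pin points towards world -y.

```bash
python3 - <<'E'
from h import *
t=cv2.imread("pics/t0.png");s=cv2.imread("pics/s0.png")
g=cv2.cvtColor(t,cv2.COLOR_BGR2GRAY).astype(float)
h=cv2.cvtColor(t,cv2.COLOR_BGR2HSV)
# strip: intensity-weighted row centroid for columns between the hooks
pts=[]
for u in range(346,371):
    vc=int(round(167.5-(u-342)*0.21));vs=np.arange(vc-3,vc+4);w=np.clip(g[vs,u]-160,0,None)
    if w.sum()>0: pts.append((u,(w*vs).sum()/w.sum()))
pts=np.array(pts);W=np.array([onz("top",u,v,.17)[:2] for u,v in pts])
a=np.polyfit(W[:,1],W[:,0],1);print("strip x=%.4f*y+%.4f yaw %.2f res %.1fmm"%(a[0],a[1],-np.degrees(np.arctan(a[0])),1000*np.std(np.polyval(a,W[:,1])-W[:,0])))
S=[onz("top",310+x/6-.42,135+y/6-.42,.008)[:2] for x,y in((46,126),(338,60),(83,270))]
d=S[1]-S[0];print("screws",S,"yaw",np.degrees(np.arctan2(d[0],-d[1])), np.linalg.norm(d),np.linalg.norm(S[2]-S[0]))
yel=cv2.inRange(h,(18,150,150),(32,255,255))
for lo,hi in((331,346),(372,386)):
    q=np.argwhere(yel[150:180,lo:hi])[:,::-1]+(lo,150);r=cv2.minAreaRect(q.astype(np.float32));print("hook",r,onz("top",*r[0],.195))
# boss
b=cv2.inRange(h,(100,170,170),(115,255,255));q=np.argwhere(b[165:180,345:365])[:,::-1]+(345,165);r=cv2.minAreaRect(q.astype(np.float32));print("boss",r,onz("top",*r[0],.13))
# base
bl=cv2.inRange(h,(105,90,0),(135,255,255))
m=cv2.bitwise_not(bl)[145:205,165:222];c,l,st,ce=cv2.connectedComponentsWithStats(m)
i=1+np.argmax(st[1:,4]);cn=max(cv2.findContours((l==i).astype(np.uint8),0,1)[0],key=cv2.contourArea)
e=cv2.fitEllipse(cv2.convexHull(cn));print("foot ell",e,onz("top",e[0][0]+165,e[0][1]+145,.008))
br=cv2.inRange(h,(8,90,60),(30,255,255));q=np.argwhere(br[165:185,195:215])+(165,195);print("pin",len(q),q[:,::-1].mean(0),onz("top",*q[:,::-1].mean(0),.043))
hs=cv2.cvtColor(s,cv2.COLOR_BGR2HSV);br=cv2.inRange(hs,(8,110,60),(30,255,255));q=np.argwhere(br[185:200,255:268])+(185,255);print("pin side",q[:,::-1].mean(0))
print(proj("side",[.6,.25,.08]))
E
```

```text
strip x=-0.2223*y+0.5210 yaw 12.53 res 0.1mm
screws [array([ 0.63311507, -0.16061121]), array([ 0.66974817, -0.33000456]), array([ 0.54919632, -0.18032913])] yaw 12.202895640658578 0.17330923496032918 0.08620413115903947
hook ((335.5882568359375, 169.3529510498047), (14.55213737487793, 13.096923828125), 75.96376037597656) [ 0.56238379 -0.195212    0.195     ]
hook ((377.8529968261719, 159.41175842285156), (13.339459419250488, 10.186494827270508), 75.96376037597656) [ 0.5913906  -0.32390982  0.195     ]
boss ((354.923095703125, 172.61537170410156), (8.629109382629395, 12.551432609558105), 78.69007110595703) [ 0.5589085  -0.26599154  0.13      ]
foot ell ((27.595569610595703, 29.925508499145508), (40.89188003540039, 44.35280227661133), 63.22637176513672) [0.57014384 0.27318188 0.008     ]
pin 1 [204. 174.] [0.56911607 0.22818125 0.043     ]
pin side [260.42857143 192.28571429]
[266.70330725 180.60400887]
```

```bash
cat >> h.py <<'E'
def Rt(yaw,tilt=0):
    "tool y along azimuth yaw (deg), tool z down; tilt>0 leans tool top towards +y_tool-azimuth"
    c,s=np.cos(np.radians(yaw)),np.sin(np.radians(yaw))
    y=np.array([c,s,0]);z=np.array([0,0,-1.]);B=np.c_[np.cross(y,z),y,z]
    return B@R.from_euler("x",tilt,degrees=True).as_matrix()
def plan(p,Rg,n):
    "n calls towards pose, printed as end rows of each call"
    o=manip.get_obs();p0,R0=np.array(o["tool_pos"]),np.array(o["orientation"]);rv=R.from_matrix(R0.T@Rg).as_rotvec()
    ref=(p0,R0)
    for k in range(1,n+1):
        q=(p0+(np.array(p)-p0)*k/n,R0@R.from_rotvec(rv*k/n).as_matrix())
        print(k,delta(*q,ref=ref).round(4).tolist());ref=q
E
python3 - <<'E'
from h import *
print(Rt(12.4,10))
plan([.579,-.261,.405],Rt(12.4),2)
E
```

```text
[[-0.21473533  0.96183443 -0.16959736]
 [ 0.97667228  0.21147302 -0.0372884 ]
 [ 0.         -0.17364818 -0.98480775]]
1 [248.4494, -114.6875, -0.283, -0.0003, -0.0003, -0.7692]
2 [258.2749, 90.412, -0.3621, -0.0003, -0.0003, -0.7692]
```

>>> play_rows(
  deltas=[
    [50,-23,0,0,0,-0.154,-1],
    [99,-46,0,0,0,-0.308,-1],
    [149,-69,0,0,0,-0.462,-1],
    [199,-92,0,0,0,-0.615,-1],
    [248,-115,0,0,0,-0.769,-1],
  ],
)

```text
time: 0.82
tool_pos: [0.3672, -0.4319, 0.4047]
orientation: [[0.521, 0.854, -0.0], [0.854, -0.521, -0.0], [-0.0, 0.0, -1.0]]
force: [-0.7, -1.0, 0.7]
opening: 0.0851
grasp_force: 0.0
```

>>> play_rows(
  deltas=[
    [52,18,0,0,0,-0.154,-1],
    [103,36,0,0,0,-0.308,-1],
    [155,54,0,0,0,-0.462,-1],
    [207,72,0,0,0,-0.615,-1],
    [258,90,0,0,0,-0.769,-1],
  ],
)

```text
time: 1.45
tool_pos: [0.5792, -0.2597, 0.4047]
orientation: [[-0.219, 0.976, -0.0], [0.976, 0.219, -0.0], [-0.0, -0.0, -1.0]]
force: [-0.5, -0.8, -0.2]
opening: 0.085
grasp_force: 0.0
```

```bash
python3 - <<'E'
from h import *
o=manip.get_obs();print(o["time"],o["joints"].round(1),o["tool_pos"],o["orientation"].round(3),o["force"])
plan([.579,-.261,.311],Rt(12.4),1)
t,s=optics.camera("top"),optics.camera("side")
cv2.imwrite("pics/t1.png",t);cv2.imwrite("pics/s1.png",s)
cv2.imwrite("pics/m2.png",np.hstack([crop(t,300,115,100,100,4),crop(s,240,140,100,100,4)]))
E
```

```text
1.45 [ 41.5  27.3 -27.7  90.2  13.5  65.8  23.5] [ 0.57922559 -0.25973503  0.40465303] [[-0.219  0.976 -0.   ]
 [ 0.976  0.219 -0.   ]
 [-0.    -0.    -1.   ]] [-0.46800932 -0.75245976 -0.23501456]
1 [-1.1831, -0.4907, 93.6531, -0.0001, 0.0, 0.0044]
```

View pics/m2.png

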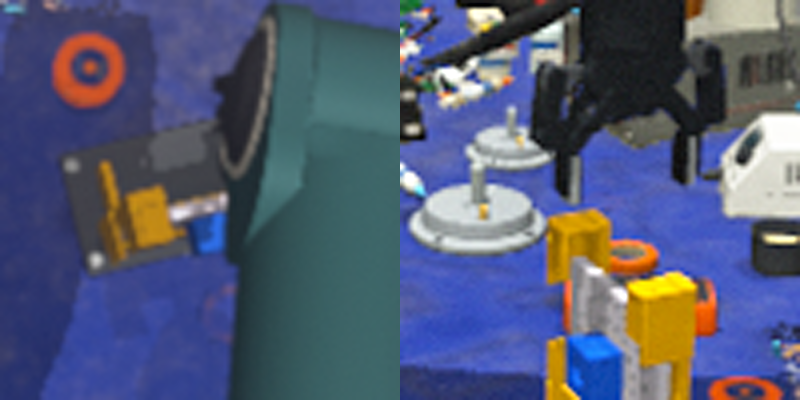

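The side view shows the open fingers either side of the plate's top edge. I'll descend and close.

>>> play_rows(
  deltas=[
    [-1,-0.5,25,0,0,0.004,-1],
    [-1,-0.5,50,0,0,0.004,-1],
    [-1,-0.5,75,0,0,0.004,-1],
    [-1,-0.5,94,0,0,0.004,-1],
    [-1,-0.5,94,0,0,0.004,-0.2],
  ],
)

```text
time: 2.17
tool_pos: [0.5774, -0.2621, 0.3095]
orientation: [[-0.21, 0.978, -0.002], [0.978, 0.21, 0.001], [0.001, -0.002, -1.0]]
force: [0.4, 0.4, 0.1]
opening: 0.0698
grasp_force: 0.0
```

>>> play_rows(
  deltas=[
    [0,0,0,0,0,0,0.3],
    [0,0,0,0,0,0,0.6],
    [0,0,0,0,0,0,1],
    [0,0,0,0,0,0,1],
    [0,0,0,0,0,0,1],
  ],
  newtons=30,
)

```text
time: 2.8
tool_pos: [0.5779, -0.2621, 0.3113]
orientation: [[-0.21, 0.978, 0.001], [0.978, 0.21, -0.0], [-0.001, 0.001, -1.0]]
force: [-1.2, -0.2, 6.2]
opening: 0.0096
grasp_force: 30.9
```

```bash
python3 - <<'E'
from h import *
o=manip.get_obs();print(o["time"],o["joints"].round(1),o["tool_pos"],o["force"],o["moment"],o["opening"],o["grasp_force"])
s=optics.camera("side");cv2.imwrite("pics/s2.png",s)
cv2.imwrite("pics/m3.png",crop(s,240,120,100,110,5))
E
```

```text
2.8 [ 40.4  32.7 -25.9  94.9  16.6  56.1  21. ] [ 0.5779319  -0.26207848  0.31126785] [-1.23964331 -0.22856959  6.23493834] [ 0.06291062  0.26908987 -0.06084224] 0.009571204577858082 30.89605987071991
```

View pics/m3.png

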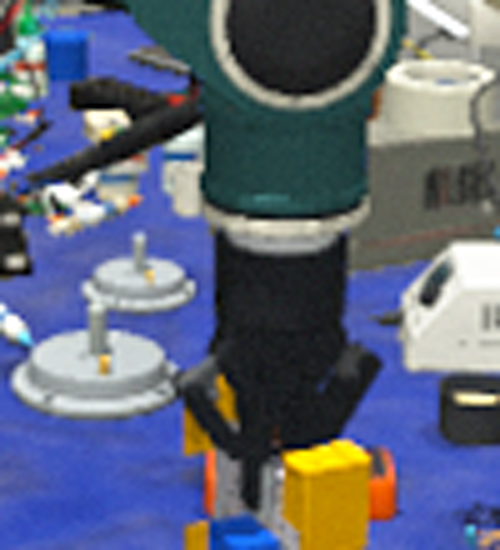

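Gripped at 9.6 mm opening. Next: lift, tilt 13° and lower.

>>> play_rows(
  deltas=[
    [0,0,-5,0,0,0,1],
    [0,0,-10,0,0,0,1],
    [0,0,-15,0,0,0,1],
    [0,0,-18,0,0,0,1],
    [0,0,-18,0,0,0,1],
  ],
  newtons=60,
)

```text
time: 3.48
tool_pos: [0.5778, -0.262, 0.3289]
orientation: [[-0.21, 0.978, 0.0], [0.978, 0.21, -0.0], [-0.0, 0.0, -1.0]]
force: [-0.3, 1.0, -3.0]
opening: 0.0094
grasp_force: 58.5
```

```bash
python3 - <<'E'
from h import *
o=manip.get_obs();print(o["time"],o["tool_pos"],o["force"],o["moment"],o["opening"],o["grasp_force"])
s=optics.camera("side");cv2.imwrite("pics/s3.png",s)
E
```

```text
3.475 [ 0.577791   -0.26203167  0.3288714 ] [-0.33662378  0.98666291 -3.02748925] [ 0.00176001 -0.02954668 -0.00821577] 0.009405004900901279 58.49156320095062
```

Weight carried, about 3 N. Tilting now.

>>> play_rows(
  deltas=[
    [0,7,1.6,0.057,0,0,1],
    [0,14,3.3,0.113,0,0,1],
    [0,21,5,0.17,0,0,1],
    [0,28,6.6,0.227,0,0,1],
    [0,28,6.6,0.227,0,0,1],
  ],
)

```text
time: 4.15
tool_pos: [0.6056, -0.2556, 0.3214]
orientation: [[-0.211, 0.952, -0.22], [0.977, 0.206, -0.047], [0.001, -0.225, -0.974]]
force: [-0.0, 0.6, -3.6]
opening: 0.0093
grasp_force: 58.7
```

```bash
python3 - <<'E'
from h import *
o=manip.get_obs();print(o["time"],o["joints"].round(1),o["tool_pos"],o["force"],o["moment"],o["opening"],o["grasp_force"])
s=optics.camera("side");cv2.imwrite("pics/s3.png",s)
cv2.imwrite("pics/m4.png",crop(s,250,150,100,120,5))
E
```

```text
4.15 [ 34.5  36.4 -23.1  87.1  20.2  72.1  17.9] [ 0.60557741 -0.255588    0.32139325] [-0.01953459  0.64657126 -3.64051478] [ 0.13981761 -0.44652425  0.03057927] 0.00928999220776134 58.69756579399109
```

View pics/m4.png

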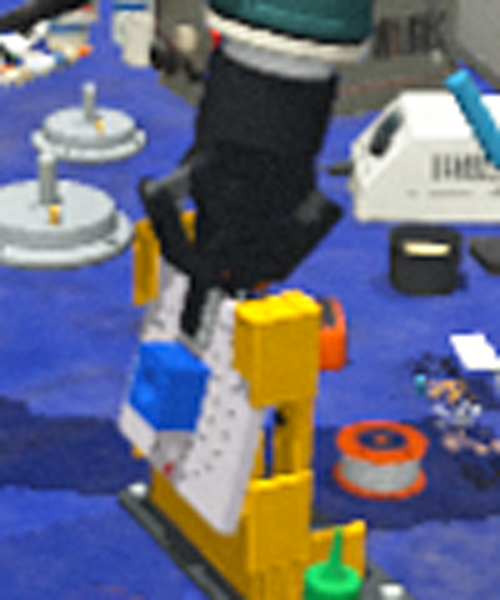

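The plate is tilted, its lower edge is out over the lip, and there is no contact force. Lowering.

>>> play_rows(
  deltas=[
    [0,0,10,0,0,0,1],
    [0,0,20,0,0,0,1],
    [0,0,30,0,0,0,1],
    [0,0,41,0,0,0,1],
    [0,0,41,0,0,0,1],
  ],
)

```text
time: 4.82
tool_pos: [0.5957, -0.2582, 0.281]
orientation: [[-0.21, 0.952, -0.221], [0.978, 0.205, -0.047], [0.001, -0.226, -0.974]]
force: [-0.4, 0.2, -3.2]
opening: 0.0091
grasp_force: 58.6
```

>>> play_rows(
  deltas=[
    [0,-15,3.5,0,0,0,1],
    [0,-39,9,0,0,0,1],
    [0,-70,16,0,0,0,1],
    [0,-100,23,0,0,0,1],
    [0,-130,30,0,0,0,1],
  ],
)

```text
time: 5.45
tool_pos: [0.464, -0.2865, 0.2826]
orientation: [[-0.21, 0.953, -0.22], [0.978, 0.205, -0.048], [-0.001, -0.225, -0.974]]
force: [0.2, -0.2, -3.4]
opening: 0.0092
grasp_force: 58.8
```

```bash
python3 - <<'E'
from h import *
o=manip.get_obs();print(o["time"],o["joints"].round(1),o["tool_pos"],o["force"],o["moment"],o["opening"],o["grasp_force"])
# lay target: tool y azimuth flipped
for yaw in(-167.9,180,150,-150):
  for a in (20,):
    print(yaw,Rt(yaw,90-a)[:,2])
E
```

```text
5.45 [ 44.   28.5 -22.3 106.1  20.8  59.9  22.8] [ 0.46398883 -0.28649827  0.28263457] [ 0.2489211  -0.213893   -3.40848365] [ 0.05491627 -0.45034379 -0.00068077] 0.009241674185040879 58.80416393280029
-167.9 [ 0.91881569  0.19697702 -0.34202014]
180 [ 9.39692621e-01 -1.15079156e-16 -3.42020143e-01]
150 [ 0.81379768 -0.46984631 -0.34202014]
-150 [ 0.81379768  0.46984631 -0.34202014]
```

The plate is free of the rack. Before choosing which side to lay from, I'll fit a quick kinematic model from the recorded poses.

```bash
cat > kin.py <<'E'
import numpy as np, itertools
from scipy.optimize import least_squares
from scipy.spatial.transform import Rotation as R
J=np.array([[73.366,23.946,-.590,92.482,.270,63.640,-3.037],[41.5,27.3,-27.7,90.2,13.5,65.8,23.5],[40.4,32.7,-25.9,94.9,16.6,56.1,21.],[34.5,36.4,-23.1,87.1,20.2,72.1,17.9],[44.,28.5,-22.3,106.1,20.8,59.9,22.8]])
P=np.array([[.15389,-.60563,.40411],[.57923,-.25974,.40465],[.57793,-.26208,.31127],[.60558,-.25559,.32139],[.46399,-.28650,.28263]])
Z=np.array([[0,0,-1],[0,0,-1],[0,0,-1],[-.22,-.047,-.974],[-.22,-.048,-.974]],float)
Yv=np.array([[.246,-.969,-.001],[.976,.219,0],[.978,.21,0],[.952,.206,-.225],[.953,.205,-.225]])
def chain(q,s):
    q=np.radians(q)*s;A=np.eye(3);out=[]
    for i in range(7):
        A=A@R.from_euler("z" if i%2==0 else "y",q[i]).as_matrix();out.append(A)
    return out
# L: shoulder z, upper (x,z), fore (x,z), hand(x,z)
def fk(q,s,L,full=False):
    C=chain(q,s);p0=np.array([0,0,L[0]]);e=p0+C[2]@np.array([L[1],0,L[2]]);w=e+C[4]@np.array([L[3],0,L[4]]);t=w+C[6]@np.array([0,0,L[6]])+C[5]@np.array([L[5],0,0])
    return (t,C[6],e,w) if full else t
LO=np.array([-161.28,-22.2,-73.04,3.21,-68.34,10.77,-161.83]);HI=np.array([161.28,115.67,71.86,147.25,248.33,114.83,161.83])
E
python3 - <<'E'
from kin import *
best=[]
for s in itertools.product([1,-1],repeat=4):
    S=np.array([s[0],1,s[1],1,s[2],1,s[3]])
    e=sum(np.linalg.norm(chain(q,S)[6][:,2]-z) for q,z in zip(J,Z));best.append((e,s))
best.sort();print(best[:3])
for e,s in best[:4]:
    S=np.array([s[0],1,s[1],1,s[2],1,s[3]])
    r=least_squares(lambda L:np.r_[np.ravel([fk(q,S,L)-p for q,p in zip(J,P)]),1e-3*L],[.3,0,.4,0,.4,0,.2])
    print(s,r.x.round(4),abs(r.fun[:15]).max(),[ (chain(q,S)[6].T@y).round(2).tolist() for q,y in zip(J,Yv)][:5])
E
```

```text
[(np.float64(0.006687575089720057), (-1, -1, -1, -1)), (np.float64(0.006687575089720057), (-1, -1, -1, 1)), (np.float64(0.19377429590420336), (1, 1, 1, -1))]
(-1, -1, -1, -1) [ 0.2312 -0.0269  0.6005  0.0031  0.4647  0.0176  0.1792] 0.026536481267597195 [[-1.0, -0.0, -0.0], [-1.0, 0.0, 0.0], [-1.0, -0.0, 0.0], [-1.0, -0.0, -0.0], [-1.0, 0.0, 0.0]]
(-1, -1, -1, 1) [ 0.2312 -0.0269  0.6005  0.0031  0.4647  0.0176  0.1792] 0.026536481267597195 [[-0.99, -0.11, -0.0], [-0.68, 0.73, 0.0], [-0.74, 0.67, 0.0], [-0.81, 0.58, -0.0], [-0.7, 0.72, 0.0]]
(1, 1, 1, -1) [-0.6213 -0.3001 -0.8478 -0.4426  0.2831 -0.3502 -1.3774] 0.7800556038310863 [[0.82, -0.57, 0.0], [-0.93, -0.37, 0.0], [-0.95, -0.3, 0.0], [-0.98, -0.21, 0.02], [-0.93, -0.37, 0.02]]
(1, 1, 1, 1) [-0.6213 -0.3001 -0.8478 -0.4426  0.2831 -0.3502 -1.3774] 0.7800556038310863 [[0.88, -0.48, 0.0], [-0.9, 0.43, 0.0], [-0.91, 0.41, 0.0], [-0.91, 0.4, 0.02], [-0.92, 0.4, 0.02]]
```

```bash
cat >> kin.py <<'E'
S=np.array([-1,1,-1,1,-1,1,-1])
def fk2(q,L,full=False):
    C=chain(q,S);p0=np.array([0,0,L[0]])+C[0]@[L[1],L[2],0];e=p0+C[2]@[L[3],L[4],L[5]];w=e+C[4]@[L[6],L[7],L[8]];t=w+C[5]@[L[9],0,0]+C[6]@[0,0,L[10]]
    T=np.c_[-C[6][:,1],-C[6][:,0],C[6][:,2]];T[:,0]=np.cross(T[:,1],T[:,2])
    return (t,T,e,w) if full else t
L=least_squares(lambda L:np.r_[np.ravel([fk2(q,L)-p for q,p in zip(J,P)]),1e-3*(L-[.25,0,0,0,0,.45,0,0,.45,0,.2])],[.25,0,0,0,0,.45,0,0,.45,0,.2])
L,res=L.x,abs(L.fun[:15]).max()
def ik(p,Rg,q0=None):
    best=None
    rng=np.random.default_rng(0)
    for k in range(6):
        s=q0 if (q0 is not None and k==0) else LO+(HI-LO)*rng.uniform(.2,.8,7)
        f=lambda q:(lambda t:np.r_[(t[0]-p)*5,R.from_matrix(t[1].T@Rg).as_rotvec()*1,1e-4*(q-(LO+HI)/2)/50])(fk2(q,L,True))
        r=least_squares(f,np.clip(s,LO+1,HI-1),bounds=(LO,HI),max_nfev=60)
        e=np.linalg.norm(r.fun[:6])
        if best is None or e<best[0]: best=(e,r.x)
        if e<2e-3: break
    return best
E
python3 - <<'E'
from kin import *
from h import Rt, onz
print(L.round(3),res)
print("multimeter near edge",onz("top",264,164,0),"driver",onz("top",209,243,0),"rack foot near",onz("top",324,181,0), "base right",onz("top",214,175,0))
for c in([.49,.0],[.5,-.02],[.55,.0]):
  for ph in range(-180,180,30):
    for a in(20,35):
      Rg=Rt(ph+180,90-a);z=Rg[:,2];h=z*[1,1,0];h/=np.linalg.norm(h)
      G=np.r_[c,0]-h*60+ h*(120-106.3*np.cos(np.radians(a)))*0+np.r_[0,0,106*np.sin(np.radians(a))+5]
      e,q=ik(G-.155*z,Rg)
      if e<.02:
        t,_,el,w=fk2(q,L,True);print(c,ph,a,round(e,3),q.round(0),"elbow",el.round(2),"wrist",w.round(2))
E
```

```text
[ 0.288 -0.    -0.015  0.002 -0.017  0.503  0.001  0.     0.472  0.004
  0.133] 0.00014733659905824537
multimeter near edge [0.60673898 0.02466644 0.        ] driver [0.33428716 0.21687411 0.        ] rack foot near [ 0.54497546 -0.18323278  0.        ] base right [0.56995717 0.19963201 0.        ]
```

```bash
sed -i 's/bounds=(LO,HI),max_nfev=60/bounds=(LO,HI),x_scale=50.,max_nfev=200/; s/range(6)/range(12)/' kin.py; python3 - <<'E'
from kin import *
from h import Rt, manip
o=manip.get_obs();print(ik(o["tool_pos"],o["orientation"]))
out=[]
for c in([.48,-.0],[.55,0.0]):
  for ph in range(-180,180,30):
    for a in(20,40,60):
      Rg=Rt(ph+180,90-a);z=Rg[:,2];h=z*[1,1,0];h/=np.linalg.norm(h)
      G=np.r_[c,0]-h*60+np.r_[0,0,106*np.sin(np.radians(a))+5]*[1,1,.001]
      G[2]=.106*np.sin(np.radians(a))+.005
      G[:2]=np.array(c)-h[:2]*(.106*np.cos(np.radians(a))-.06)
      e,q=ik(G-.155*z,Rg);out.append((c,ph,a,e,q))
for c,ph,a,e,q in out:
      if e<.01:
        t,_,el,w=fk2(q,L,True);print(c,ph,a,round(e,3),q.round(0),"elbow",el.round(2),"wrist",w.round(2))
E
```

```text
(np.float64(2.87370222926344e-06), array([ 69.84362679,  41.01284825, -59.41374536, 105.37120046,
        42.76594043,  71.47257389,   4.71824799]))
[0.48, -0.0] -180 20 0.0 [  8.  69. -19.  68.   8. 115. -13.] elbow [ 0.46 -0.1   0.46] wrist [0.79 0.   0.14]
[0.48, -0.0] -180 40 0.0 [ 12.  54. -23.  84.  11.  95. -14.] elbow [ 0.4  -0.12  0.58] wrist [0.72 0.   0.26]
[0.48, -0.0] -180 60 0.0 [ 23.  42. -35. 100.  17.  76. -20.] elbow [ 0.3  -0.16  0.66] wrist [0.62 0.   0.34]
[0.48, -0.0] -150 20 0.0 [ -3.  67. -18.  73.  26. 114.   1.] elbow [ 0.47 -0.    0.48] wrist [0.75 0.16 0.14]
[0.48, -0.0] -150 40 0.0 [  3.  53. -23.  87.  25.  95.  -0.] elbow [ 0.4  -0.05  0.59] wrist [0.69 0.12 0.26]
[0.48, -0.0] -150 60 0.0 [ 18.  41. -38. 102.  30.  78.  -4.] elbow [ 0.31 -0.13  0.66] wrist [0.6  0.07 0.34]
[0.48, -0.0] -120 20 0.0 [-14.  62. -18.  87.  42. 105.   9.] elbow [0.44 0.08 0.52] wrist [0.64 0.27 0.14]
[0.48, -0.0] -120 40 0.0 [ -5.  48. -23.  98.  40.  89.  11.] elbow [0.38 0.01 0.62] wrist [0.6  0.21 0.26]
[0.48, -0.0] -120 60 0.0 [ 20.  42. -47. 108.  46.  78.   9.] elbow [
[... 5948 characters left out ...]
7] wrist [ 0.55 -0.14  0.35]
[0.55, 0.0] 120 20 0.0 [ 37.  70. -32.  75. -17.  93. -43.] elbow [ 0.36 -0.31  0.45] wrist [ 0.71 -0.27  0.14]
[0.55, 0.0] 120 40 0.0 [ 36.  55. -32.  87. -12.  77. -46.] elbow [ 0.32 -0.27  0.57] wrist [ 0.67 -0.21  0.26]
[0.55, 0.0] 120 60 0.0 [ 36.  44. -39.  98.   1.  62. -59.] elbow [ 0.27 -0.23  0.64] wrist [ 0.62 -0.12  0.35]
[0.55, 0.0] 150 20 0.0 [ 22.  75. -28.  58.  -5. 114. -33.] elbow [ 0.44 -0.21  0.41] wrist [ 0.82 -0.15  0.14]
[0.55, 0.0] 150 40 0.0 [ 22.  59. -27.  75.  -1.  94. -31.] elbow [ 0.39 -0.19  0.54] wrist [ 0.76 -0.12  0.26]
[0.55, 0.0] 150 60 0.0 [ 23.  44. -29.  91.   4.  74. -35.] elbow [ 0.32 -0.16  0.64] wrist [ 0.67 -0.07  0.34]
```

```bash
python3 - <<'E'
from h import *
from kin import ik
o=manip.get_obs();q=o["joints"]
T1=np.array([.45,.06,.33]);print(ik(T1,Rt(90,45),q)[1].round(0),ik(np.array([.45,.1105,.13]),Rt(90,62),q)[1].round(0))
plan(T1,Rt(90,45),2)
E
```

```text
[ -4.  19. -22. 118.  48.  76.  38.] [-15.  47. -18. 116.  61.  82.  10.]
1 [170.8367, 23.444, -29.837, 0.2343, -0.3329, -0.6013]
2 [111.392, 97.0804, -93.7672, 0.2343, -0.3329, -0.6013]
```

>>> play_rows(
  deltas=[
    [34,5,-6,0.047,-0.067,-0.12,1],
    [68,9,-12,0.094,-0.133,-0.24,1],
    [103,14,-18,0.141,-0.2,-0.36,1],
    [137,19,-24,0.187,-0.266,-0.48,1],
    [171,23,-30,0.234,-0.333,-0.601,1],
  ],
)

```text
time: 6.08
tool_pos: [0.4575, -0.112, 0.3069]
orientation: [[-0.777, 0.584, -0.235], [0.622, 0.652, -0.434], [-0.1, -0.483, -0.87]]
force: [0.5, 0.7, -3.5]
opening: 0.009
grasp_force: 59.3
```

>>> play_rows(
  deltas=[
    [22,19,-19,0.047,-0.067,-0.12,1],
    [45,39,-37,0.094,-0.133,-0.24,1],
    [67,58,-56,0.141,-0.2,-0.36,1],
    [89,78,-75,0.187,-0.266,-0.48,1],
    [111,97,-94,0.234,-0.333,-0.601,1],
  ],
)

```text
time: 6.7
tool_pos: [0.451, 0.0609, 0.331]
orientation: [[-1.0, -0.003, 0.003], [-0.004, 0.707, -0.708], [-0.0, -0.708, -0.707]]
force: [-0.0, -0.5, -3.7]
opening: 0.009
grasp_force: 59.4
```

```bash
python3 - <<'E'
from h import *
o=manip.get_obs();print(o["time"],o["joints"].round(1),o["tool_pos"],o["orientation"].round(3),o["force"].round(1),o["opening"])
plan([.45,.1105,.15],Rt(90,62),1)
t,s=optics.camera("top"),optics.camera("side")
cv2.imwrite("pics/m5.png",np.hstack([crop(t,170,110,230,160,1.7),crop(s,150,90,200,136,2)]))
E
```

```text
6.7 [  9.4  21.8 -37.8 117.8  52.3  80.4  34.5] [0.45096717 0.06090871 0.33095632] [[-1.    -0.003  0.003]
 [-0.004  0.707 -0.708]
 [-0.    -0.708 -0.707]] [-0.  -0.5 -3.7] 0.008953302583983474
1 [0.7779, 163.0952, 92.7618, 0.2959, 0.0033, 0.0024]
```

View pics/m5.png

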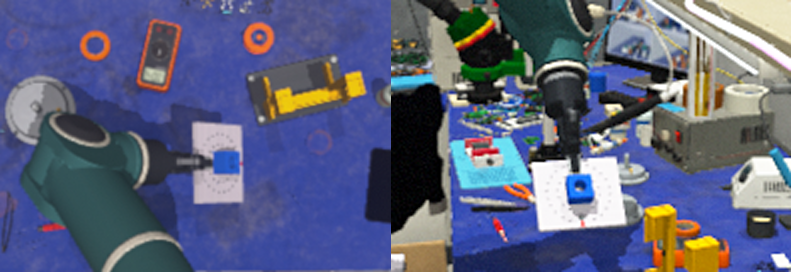

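The plate leans 45° boss-up over clear bench. The top view shows it at about (218,163) in the crop, away from the rack and the multimeter. Lowering.

>>> play_rows(
  deltas=[
    [0.2,33,18,0.06,0,0,1],
    [0.4,65,37,0.12,0,0,1],
    [0.6,98,56,0.18,0,0,1],
    [0.8,130,74,0.24,0,0,1],
    [0.8,163,93,0.296,0,0,1],
  ],
)

```text
time: 7.42
tool_pos: [0.4508, 0.1093, 0.1486]
orientation: [[-1.0, 0.002, -0.0], [0.001, 0.47, -0.883], [-0.002, -0.883, -0.47]]
force: [1.0, 0.2, -3.2]
opening: 0.0094
grasp_force: 59.7
```

>>> play_rows(
  deltas=[
    [0,0,0,0,0,0,1],
    [0,4,2,0,0,0,1],
    [0,9,5,0,0,0,1],
    [0,13,7,0,0,0,1],
    [0,13,7,0,0,0,1],
  ],
)

```text
time: 8.05
tool_pos: [0.4508, 0.1096, 0.1347]
orientation: [[-1.0, 0.001, -0.0], [0.0, 0.471, -0.882], [-0.0, -0.882, -0.471]]
force: [0.1, -0.2, -3.5]
opening: 0.0092
grasp_force: 59.8
```

```bash
python3 - <<'E'
from h import *
o=manip.get_obs();print(o["time"],o["joints"].round(1),o["tool_pos"],o["orientation"].round(3),o["force"].round(1),o["moment"].round(2),o["opening"])
E
```

```text
8.05 [ -6.6  49.1 -28.7 115.7  65.2  89.1   8. ] [0.45081268 0.10961226 0.13467085] [[-1.     0.001 -0.   ]
 [ 0.     0.471 -0.882]
 [-0.    -0.882 -0.471]] [ 0.1 -0.2 -3.5] [ 1.68 -0.01 -0.04] 0.009230276185341299
```

>>> play_rows(
  deltas=[
    [0,2,1,0,0,0,1],
    [0,4,2,0,0,0,1],
    [0,6,3,0,0,0,1],
    [0,7,3.8,0,0,0,1],
    [0,7,3.8,0,0,0,1],
  ],
)

```text
time: 8.68
tool_pos: [0.4508, 0.1098, 0.1267]
orientation: [[-1.0, 0.0, 0.0], [-0.0, 0.47, -0.883], [-0.0, -0.883, -0.47]]
force: [-0.7, 1.3, 2.9]
opening: 0.0092
grasp_force: 60.6
```

Edge contact (+3 N on z). I'll rotate flatter about that edge, open slightly, then withdraw so the top edge is let down on the lower finger.

>>> play_rows(
  deltas=[
    [0,9,0,0.035,0,0,1],
    [0,18,0.2,0.07,0,0,1],
    [0,27,0.5,0.105,0,0,1],
    [0,27,0.5,0.105,0,0,1],
    [0,27,0.5,0.105,0,0,1],
  ],
)

```text
time: 9.3
tool_pos: [0.4507, 0.1221, 0.1025]
orientation: [[-1.0, -0.0, 0.0], [-0.0, 0.376, -0.927], [0.0, -0.927, -0.376]]
force: [0.3, 0.0, 0.2]
opening: 0.009
grasp_force: 60.3
```

```bash
python3 - <<'E'
from h import *
o=manip.get_obs();print(o["time"],o["joints"].round(1),o["tool_pos"],o["force"].round(1),o["moment"].round(2),o["opening"])
t,s=optics.camera("top"),optics.camera("side")
cv2.imwrite("pics/m6.png",np.hstack([crop(t,190,140,110,80,3),crop(s,170,110,150,100,3)[:240]]))
E
```

```text
9.3 [-10.4  54.3 -26.1 113.2  65.7  93.3   4.9] [0.45070968 0.12208999 0.10247536] [0.3 0.  0.2] [ 0.75 -0.03 -0.04] 0.009007238886238705
```

View pics/m6.png

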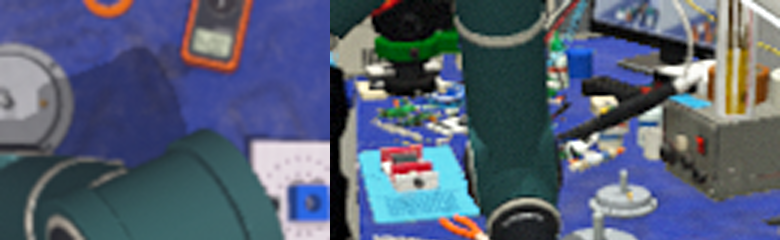

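The top crop shows the plate with the boss at about (308,202), clear of the base and the multimeter. Releasing.

>>> play_rows(
  deltas=[
    [0,0,0,0,0,0,0.7],
    [0,0,0,0,0,0,0.55],
    [0,0,0,0,0,0,0.5],
    [0,0,-6,0,0,0,0.5],
    [0,0,-12,0,0,0,0.5],
  ],
  newtons=20,
)

```text
time: 10.02
tool_pos: [0.4508, 0.1337, 0.1072]
orientation: [[-1.0, 0.0, 0.0], [-0.0, 0.376, -0.927], [-0.0, -0.927, -0.376]]
force: [0.3, -0.4, -2.7]
opening: 0.0216
grasp_force: 0.8
```

>>> play_rows(
  deltas=[
    [0,3,-3,0,0,0,0.5],
    [0,6,-7,0,0,0,0.5],
    [0,9,-12,0,0,0,0.5],
    [0,9,-18,0,0,0,0.5],
    [0,9,-26,0,0,0,0.5],
  ],
)

```text
time: 10.65
tool_pos: [0.4508, 0.161, 0.1087]
orientation: [[-1.0, 0.0, 0.0], [0.0, 0.376, -0.927], [-0.0, -0.927, -0.376]]
force: [-0.0, -0.7, 0.2]
opening: 0.0211
grasp_force: 0.0
```

```bash
cat > look.py <<'E'
from h import *
def boss_plate():
    out={}
    t,s=optics.camera("top"),optics.camera("side")
    for n,im in(("top",t),("side",s)):
        h=cv2.cvtColor(im,cv2.COLOR_BGR2HSV)
        b=cv2.inRange(h,(100,170,150),(114,255,255));e=proj(n,[.45,-.06,.03]).astype(int)
        k=60 if n=="top" else 50
        x0,y0=e[0]-k,e[1]-k;sub=b[y0:y0+2*k,x0:x0+2*k];c,l,st,ce=cv2.connectedComponentsWithStats(sub)
        for i in range(1,c):
            if st[i,4]>40: out.setdefault(n,[]).append((st[i,4],(ce[i]+(x0,y0)).round(2).tolist(),(st[i,:4]+[x0,y0,0,0]).tolist()))
    return out,t,s
E
python3 - <<'E'
from look import *
o=manip.get_obs();print(o["time"],o["tool_pos"],o["force"].round(1),o["opening"])
b,t,s=boss_plate();print(b)
cv2.imwrite("pics/t6.png",t);cv2.imwrite("pics/s6.png",s)
E
```

```text
10.65 [0.4507649  0.16104186 0.10869566] [-0.  -0.7  0.2] 0.02108492615906545
{'top': [(np.int32(71), [288.58, 207.52], [284, 203, 10, 10])], 'side': [(np.int32(149), [242.6, 228.3], [236, 221, 15, 15]), (np.int32(44), [196.68, 259.3], [191, 253, 12, 13])]}
```

```bash
python3 - <<'E'
from h import *
plan([.45,.25,.36],Rt(90,0),2)
E
```

```text
1 [0.2663, -99.6581, -88.2147, -0.5924, 0.0006, 0.0001]
2 [0.3289, -33.4186, -128.8283, -0.5924, 0.0006, 0.0001]
```

>>> play_rows(
  deltas=[
    [0,0,-35,0,0,0,0.5],
    [0,-25,-55,-0.1,0,0,0.5],
    [0,-50,-68,-0.26,0,0,0],
    [0,-75,-78,-0.43,0,0,-0.5],
    [0,-100,-88,-0.592,0,0,-1],
  ],
)

```text
time: 11.38
tool_pos: [0.4507, 0.2046, 0.2353]
orientation: [[-1.0, 0.0, 0.001], [-0.001, 0.832, -0.555], [-0.001, -0.555, -0.832]]
force: [-0.3, 1.0, -0.9]
opening: 0.0746
grasp_force: 0.0
```

>>> play_rows(
  deltas=[
    [0,-7,-26,-0.12,0,0,-1],
    [0,-13,-52,-0.24,0,0,-1],
    [0,-20,-77,-0.36,0,0,-1],
    [0,-27,-103,-0.47,0,0,-1],
    [0,-33,-129,-0.592,0,0,-1],
  ],
)

```text
time: 12.0
tool_pos: [0.4505, 0.2495, 0.3606]
orientation: [[-1.0, -0.0, 0.001], [-0.0, 1.0, 0.001], [-0.001, 0.001, -1.0]]
force: [-0.3, -0.2, 0.2]
opening: 0.0852
grasp_force: 0.0
```

```bash
python3 - <<'E'
from look import *
o=manip.get_obs();print(o["time"],o["joints"].round(1),o["tool_pos"],o["force"].round(1),o["opening"])
b,t,s=boss_plate();print(b)
cv2.imwrite("pics/t7.png",t);cv2.imwrite("pics/s7.png",s)
for n,im in(("top",t),("side",s)):
    e=proj(n,[.45,-.06,.01]).astype(int);h=cv2.cvtColor(im,cv2.COLOR_BGR2HSV)
    m=cv2.inRange(h,(0,0,110),(179,75,255))|cv2.inRange(h,(100,170,150),(114,255,255))
    k=45;m=m[e[1]-k:e[1]+k,e[0]-k:e[0]+k];c,l,st,ce=cv2.connectedComponentsWithStats(m);i=1+np.argmax(st[1:,4])
    cn=max(cv2.findContours((l==i).astype(np.uint8),0,1)[0],key=cv2.contourArea);r=cv2.minAreaRect(cn)
    print(n,st[i],r[1:],[onz(n,*(p+e-k),.01 )[:2].round(4).tolist() for p in cv2.boxPoints(r)],onz(n,r[0][0]+e[0]-k,r[0][1]+e[1]-k,.01))
cv2.imwrite("pics/m7.png",np.hstack([crop(t,220,160,100,90,4),crop(s,180,190,100,90,4)]))
E
```

```text
12.0 [ 17.7  28.1 -63.2 109.1  28.8  60.6  32.4] [0.45051573 0.24952109 0.36060593] [-0.3 -0.2  0.2] 0.08523722450452141
{'top': [(np.int32(72), [288.61, 207.5], [284, 203, 10, 10])], 'side': [(np.int32(42), [260.64, 219.86], [254, 217, 16, 7]), (np.int32(136), [242.69, 228.79], [237, 223, 12, 13]), (np.int32(47), [259.28, 251.89], [252, 248, 18, 9]), (np.int32(53), [197.45, 258.26], [191, 251, 15, 16])]}
top [  27   24   37   42 1417] ((41.0, 36.0), 90.0) [[0.5252, 0.0045], [0.5239, -0.1196], [0.3831, -0.1173], [0.3842, 0.0059]] [ 0.45383088 -0.05666704  0.01      ]
side [ 25  29  49  30 834] ((25.10286521911621, 49.81350326538086), 78.69007110595703) [[0.3807, 0.0203], [0.571, 0.0689], [0.5478, -0.1247], [0.3789, -0.1599]] [ 0.46719997 -0.05475408  0.01      ]
```

View pics/m7.png

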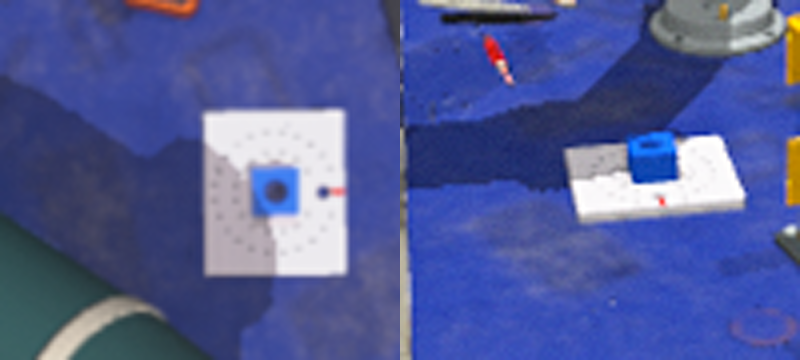

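The plate lies flat with the boss up, and the pinhole mark points to the right (world -y), the same way as the base pin. Next, measure the boss and base in the same camera.

```bash
python3 - <<'E'
from h import *
from kin import ik
t=cv2.imread("pics/t7.png");t0=cv2.imread("pics/t0.png")
h=cv2.cvtColor(t,cv2.COLOR_BGR2HSV)[195:220,276:302]
m=cv2.inRange(h,(100,160,110),(116,255,255))
q=np.argwhere(m)[:,::-1]
for k in (1,):
    c,l,st,ce=cv2.connectedComponentsWithStats(m);i=1+np.argmax(st[1:,4]);cn=max(cv2.findContours((l==i).astype(np.uint8),0,1)[0],key=cv2.contourArea);r=cv2.minAreaRect(cn)
    print("boss",st[i],r,onz("top",r[0][0]+276,r[0][1]+195,.038), onz("top",288.3,207.2,.038))
print("hole", onz("top",220+323/4-.38,160+191/4-.38,.01),"bore",onz("top",220+276/4-.38,160+191/4-.38,.038))
# plate rect by sub-pixel edges: brightness threshold on V & low saturation
g=cv2.cvtColor(t0,cv2.COLOR_BGR2HSV)
gm=cv2.inRange(g,(0,0,70),(179,80,255))[150:200,168:220];c,l,st,ce=cv2.connectedComponentsWithStats(gm);i=1+np.argmax(st[1:,4])
cn=max(cv2.findContours((l==i).astype(np.uint8),0,1)[0],key=cv2.contourArea);e=cv2.fitEllipse(cn);cc,rr=cv2.minEnclosingCircle(cn)
print("foot",st[i],e,cc,rr);f=(e[0][0]+168,e[0][1]+150);print(onz("top",*f,.006),onz("top",193.5,174.6,.006))
print("shaft tri",tri((191.0,172.6),(258.75,180.4)),onz("top",191,172.6,.078))
print("pin tri",tri((204.1,174.1),(260.4,192.6)),onz("top",204.1,174.1,.043))
# side camera: seat outline
s0=cv2.imread("pics/s0.png")
print("side proj of shaft top/pin mid for (.57,.27):",proj("side",[.57,.27,.08]),proj("side",[.57,.228,.0375]),proj("top",[.57,.27,.08]))
print(ik(np.array([.57,.27,.25]),Rt(90))[1].round(0))
E
```

```text
boss [ 8  8 10 10 77] ((12.5, 12.5), (9.0, 9.0), 90.0) [ 0.452926   -0.05723476  0.038     ] [ 0.45394435 -0.05657366  0.038     ]
hole [ 0.45388361 -0.09916011  0.01      ] bore [ 0.4533608  -0.05764538  0.038     ]
foot [   4    4   43   42 1392] ((25.05684471130371, 24.72784996032715), (40.54283142089844, 42.10259246826172), 59.70914840698242) (24.112903594970703, 25.338708877563477) 22.313085556030273
[0.57103471 0.27192695 0.006     ] [0.57146595 0.27038154 0.006     ]
shaft tri (array([0.57008233, 0.26642668, 0.07695271]), np.float64(0.0008800649811054917)) [0.57040135 0.26617914 0.078     ]
pin tri (array([0.56945482, 0.22868055, 0.03734131]), np.float64(0.00012813591351342992)) [0.56877097 0.22784014 0.043     ]
side proj of shaft top/pin mid for (.57,.27): [258.67909551 179.40865603] [260.54557215 192.61794339] [189.74194455 172.66570267]
[ 12.  50. -60.  97.  49.  63.  26.]
```

>>> play_rows(
  deltas=[
    [0,-61,12,0,0,0,-1],
    [-0.5,-122,24,0,0,0,-1],
    [-1,-183,36,0,0,0,-1],
    [-1.5,-245,48,0,0,0,-1],
    [-1.5,-306.5,60,0,0,0,-1],
  ],
)

```text
time: 12.72
tool_pos: [0.4515, -0.0587, 0.2995]
orientation: [[-1.0, 0.0, -0.001], [0.0, 1.0, -0.003], [0.001, -0.003, -1.0]]
force: [1.5, 0.7, -0.3]
opening: 0.0855
grasp_force: 0.0
```

```bash
python3 - <<'E'
from h import *
o=manip.get_obs();print(o["time"],o["joints"].round(1),o["tool_pos"],o["force"].round(1),o["opening"])
plan([.452,-.057,.188],Rt(90),1)
E
```

```text
12.725 [ 55.3  27.2 -62.2 119.8  31.5  51.3  65. ] [ 0.45152975 -0.05872353  0.29954547] [ 1.5  0.7 -0.3] 0.08549630299985912
1 [-0.5796, 2.0893, 111.5387, -0.0033, -0.001, -0.0001]
```

>>> play_rows(
  deltas=[
    [0,0,35,0,0,0,-1],
    [0,0,65,0,0,0,-1],
    [0,0,90,0,0,0,-1],
    [0,0,105,0,0,0,-0.5],
    [0,0,112,0,0,0,-0.2],
  ],
  newtons=30,
)

```text
time: 13.35
tool_pos: [0.4521, -0.0565, 0.1876]
orientation: [[-1.0, -0.001, -0.001], [-0.001, 1.0, -0.002], [0.001, -0.002, -1.0]]
force: [0.6, -0.0, 0.4]
opening: 0.052
grasp_force: 0.0
```

>>> play_rows(
  deltas=[
    [0,0,0,0,0,0,0.1],
    [0,0,0,0,0,0,0.4],
    [0,0,0,0,0,0,0.6],
    [0,0,0,0,0,0,1],
    [0,0,0,0,0,0,1],
  ],
  newtons=60,
)

```text
time: 13.98
tool_pos: [0.4522, -0.0566, 0.1883]
orientation: [[-1.0, 0.0, 0.0], [0.0, 1.0, -0.002], [-0.0, -0.002, -1.0]]
force: [0.2, -0.8, -2.9]
opening: 0.0383
grasp_force: 61.5
```

```bash
python3 - <<'E'
from h import *
o=manip.get_obs();print(o["time"],o["joints"].round(1),o["tool_pos"],o["force"].round(1),o["moment"].round(2),o["opening"],o["grasp_force"])
# plate outline after gripping, far from the fingers
t,s=optics.camera("top"),optics.camera("side");cv2.imwrite("pics/t8.png",t);cv2.imwrite("pics/s8.png",s)
plan([.5695,.2705,.32],Rt(88.5),2)
E
```

```text
13.975 [ 44.3  37.3 -49.5 122.9  45.6  40.4  53.4] [ 0.45223582 -0.05664622  0.18832122] [ 0.2 -0.8 -2.9] [-0.02 -0.01  0.03] 0.03825271314746427 61.491873264312744
1 [-58.6242, 163.4635, -66.0908, -0.0008, 0.0002, 0.0131]
2 [-56.4738, 164.2659, -65.9738, -0.0008, 0.0002, 0.0131]
```

>>> play_rows(
  deltas=[
    [-8,20,-25,0,0,0.002,1],
    [-20,50,-42,0,0,0.005,1],
    [-33,88,-54,0,0,0.008,1],
    [-46,126,-60,0,0,0.01,1],
    [-58.6,163.5,-66,0,0,0.013,1],
  ],
)

```text
time: 14.7
tool_pos: [0.5111, 0.1082, 0.2542]
orientation: [[-1.0, 0.013, 0.0], [0.013, 1.0, -0.002], [-0.0, -0.002, -1.0]]
force: [-0.1, 0.5, -3.5]
opening: 0.0387
grasp_force: 61.9
```

>>> play_rows(
  deltas=[
    [-11,32,-20,0,0,0.003,1],
    [-23,65,-40,0,0,0.006,1],
    [-34,100,-55,0,0,0.009,1],
    [-46,135,-66,0,0,0.013,1],
    [-56.5,164.3,-66,0,0,0.013,1],
  ],
)

```text
time: 15.32
tool_pos: [0.5697, 0.2721, 0.3205]
orientation: [[-1.0, 0.026, 0.001], [0.026, 1.0, -0.001], [-0.001, -0.001, -1.0]]
force: [0.0, 0.7, -4.6]
opening: 0.0388
grasp_force: 61.8
```

```bash
python3 - <<'E'
from h import *
o=manip.get_obs();print(o["time"],o["joints"].round(1),o["tool_pos"],o["orientation"].round(4).tolist(),o["force"].round(1),o["moment"].round(2),o["opening"],o["grasp_force"])
a,b=[cv2.imread(f"pics/t{k}.png").astype(float)[:,:,2] for k in(7,8)]
for v in(193,198,222,225):
    for im in (a,b):
        r=im[v,298:312];k=np.argmax(-np.diff(r));print(v,298+np.interp(-(r[max(k-2,0)]+r[min(k+3,13)])/2,-r[max(k-2,0):k+4],np.arange(max(k-2,0),min(k+4,14))),end=" ")
    print()
t,s=optics.camera("top"),optics.camera("side");cv2.imwrite("pics/t9.png",t);cv2.imwrite("pics/s9.png",s)
cv2.imwrite("pics/m9.png",np.hstack([crop(t,160,130,80,90,5),crop(s,220,150,80,90,5)]))
plan([.5695,.2705,.25],Rt(88.5),1)
E
```

```text
15.325 [  8.9  40.8 -54.4  94.4  36.3  64.1  33. ] [0.56971931 0.27214675 0.3204901 ] [[-0.9997, 0.0256, 0.0011], [0.0256, 0.9997, -0.001], [-0.0011, -0.001, -1.0]] [ 0.   0.7 -4.6] [-0.06  0.04 -0.03] 0.03876536977527438 61.777085065841675
193 305.67283950617286 193 298.3888888888889 
198 305.625 198 307.0 
222 306.2551020408163 222 310.75 
225 306.22340425531917 225 309.0 
1 [-0.3842, -3.2618, 69.8519, 0.0005, 0.0001, 0.0032]
```

View pics/m9.png

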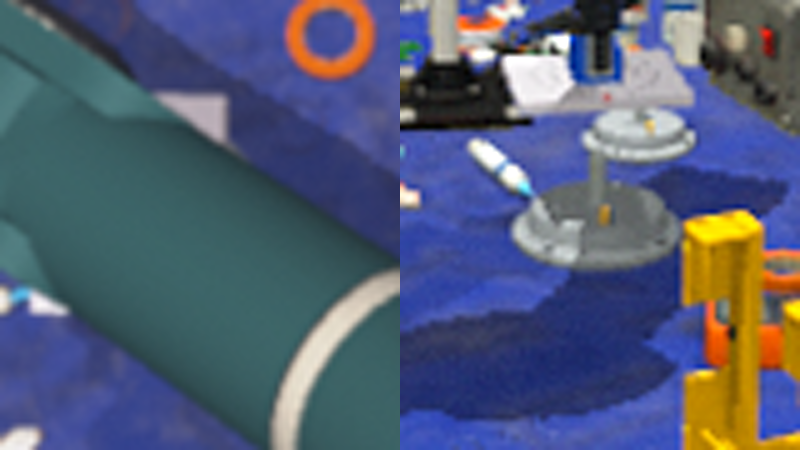

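The side crop shows the held plate above the larger base, its red mark at (607,97) directly over the brass pin at (605,215). Next, a numeric check of x in the side camera.

```bash
python3 - <<'E'
from h import *
s=cv2.imread("pics/s9.png");h=cv2.cvtColor(s,cv2.COLOR_BGR2HSV);o=manip.get_obs();T=o["tool_pos"];zb=T[2]-.188
def cen(m,u,v,k,w=None):
    q=np.argwhere(m[v-k:v+k,u-k:u+k])[:,::-1]+(u-k,v-k);return len(q),q.mean(0).round(2)
red=cv2.inRange(h,(0,80,80),(8,255,255))|cv2.inRange(h,(170,80,80),(179,255,255))
print("red",cen(red,261,169,4),proj("side",T+[-.0013,-.051,-.188+.010]))
br=cv2.inRange(h,(10,90,60),(30,255,255));print("pin",cen(br,261,193,6),proj("side",[.5695-.0011,.2705-.042,.0375]))
b=cv2.inRange(h,(100,170,130),(114,255,255));n,l,st,ce=cv2.connectedComponentsWithStats(b[150:172,245:275]);i=1+np.argmax(st[1:,4]);print("boss",st[i]+[245,150,0,0,0],[proj("side",T+[dx,-.020,-.155+.005]).round(1) for dx in(-.02,.02)])
# shaft columns: horizontal centroid of light shaft against the background
g=cv2.cvtColor(s,cv2.COLOR_BGR2GRAY).astype(int)
for v in(180,182,184,186): print(v,g[v,252:266],h[v,252:266,1])
print("shaft proj",proj("side",[.5695,.2705,.08]),proj("side",[.5695,.2705,.05]))
E
```

```text
red (1, array([261., 169.])) [260.28663889 168.99730594]
pin (8, array([260.5, 192.5])) [260.1403575  192.59982037]
boss [254 157   4   9  24] [array([254.3, 160.2]), array([264. , 159.7])]
180 [109 103 100  97  87  89 123 146 147 189 196 169 215 204] [115 128 137 142 150 114  14   9  10   9  10  10   7   7]
182 [104 100 103  98  95 100 121 127 118  95  91 100  93  99] [137 143 135 138 144 112  25  18  17  83 127  93  79  75]
184 [ 89  90  83  88  89  95 116 121 113  96  97  98  96  93] [159 156 166 162 156 120  24  15  17  95 139 136 134 139]
186 [ 98  99  96  99 103 105 117 122 114  94 111 127  97  94] [134 116 112  91  75  51  13  16  15  53  63  58  95 114]
shaft proj [258.53910252 179.37514247] [258.54746388 186.09419775]
```

Offsets agree between plate and base, so x is aligned. Lowering in steps with force checks.

>>> play_rows(
  deltas=[
    [0,0,15,0,0,0,1],
    [0,0,30,0,0,0,1],
    [0,0,42,0,0,0,1],
    [0,0,52,0,0,0,1],
    [0,0,58,0,0,0,1],
  ],
)

```text
time: 16.05
tool_pos: [0.5695, 0.2704, 0.2611]
orientation: [[-1.0, 0.026, -0.0], [0.026, 1.0, -0.002], [0.0, -0.002, -1.0]]
force: [-0.3, -0.1, -2.9]
opening: 0.0386
grasp_force: 62.0
```

>>> play_rows(
  deltas=[
    [0,0,3,0,0,0,1],
    [0,0,6,0,0,0,1],
    [0,0,9,0,0,0,1],
    [0,0,12,0,0,0,1],
    [0,0,12,0,0,0,1],
  ],
)

```text
time: 16.68
tool_pos: [0.5694, 0.2705, 0.2496]
orientation: [[-1.0, 0.026, 0.0], [0.026, 1.0, -0.002], [-0.0, -0.002, -1.0]]
force: [0.8, -0.5, -3.9]
opening: 0.0391
grasp_force: 62.0
```

>>> play_rows(
  deltas=[
    [0,0,4,0,0,0,1],
    [0,0,8,0,0,0,1],
    [0,0,12,0,0,0,1],
    [0,0,14,0,0,0,1],
    [0,0,14,0,0,0,1],
  ],
)

```text
time: 17.3
tool_pos: [0.5694, 0.2705, 0.2356]
orientation: [[-1.0, 0.026, 0.0], [0.026, 1.0, -0.002], [-0.0, -0.002, -1.0]]
force: [0.3, -0.4, -3.1]
opening: 0.0387
grasp_force: 62.0
```

>>> play_rows(
  deltas=[
    [0,0,1,0,0,0,1],
    [0,0,3,0,0,0,1],
    [0,0,4,0,0,0,1],
    [0,0,5,0,0,0,1],
    [0,0,5,0,0,0,1],
  ],
)

```text
time: 17.92
tool_pos: [0.5694, 0.2705, 0.2307]
orientation: [[-1.0, 0.026, 0.0], [0.026, 1.0, -0.002], [-0.0, -0.002, -1.0]]
force: [0.1, 0.2, -4.1]
opening: 0.039
grasp_force: 62.0
```

>>> play_rows(
  deltas=[
    [0,0,1,0,0,0,1],
    [0,0,3,0,0,0,1],
    [0,0,4,0,0,0,1],
    [0,0,5,0,0,0,1],
    [0,0,5,0,0,0,1],
  ],
)

```text
time: 18.55
tool_pos: [0.5694, 0.2705, 0.2257]
orientation: [[-1.0, 0.026, 0.0], [0.026, 1.0, -0.002], [-0.0, -0.002, -1.0]]
force: [0.1, 0.3, -3.7]
opening: 0.0389
grasp_force: 62.0
```

>>> play_rows(
  deltas=[
    [0,0,1,0,0,0,1],
    [0,0,3,0,0,0,1],
    [0,0,4,0,0,0,1],
    [0,0,5,0,0,0,1],
    [0,0,5,0,0,0,1],
  ],
)

```text
time: 19.18
tool_pos: [0.5694, 0.2705, 0.2207]
orientation: [[-1.0, 0.026, 0.0], [0.026, 1.0, -0.002], [-0.0, -0.002, -1.0]]
force: [-0.3, -0.9, -2.7]
opening: 0.0394
grasp_force: 62.0
```

>>> play_rows(
  deltas=[
    [0,0,0.5,0,0,0,1],
    [0,0,1,0,0,0,1],
    [0,0,1.5,0,0,0,1],
    [0,0,2,0,0,0,1],
    [0,0,2.5,0,0,0,1],
  ],
)

```text
time: 19.8
tool_pos: [0.5695, 0.2705, 0.2183]
orientation: [[-1.0, 0.026, 0.0], [0.026, 1.0, -0.002], [-0.0, -0.001, -1.0]]
force: [-2.8, -3.0, 5.9]
opening: 0.039
grasp_force: 63.1
```

>>> play_rows(
  deltas=[
    [0,0,0.4,0,0,0,1],
    [0,0,0.4,0,0,0,0.6],
    [0,0,0,0,0,0,0],
    [0,0,0,0,0,0,-0.6],
    [0,0,0,0,0,0,-1],
  ],
  newtons=20,
)

```text
time: 20.42
tool_pos: [0.5695, 0.2706, 0.2183]
orientation: [[-1.0, 0.026, 0.0], [0.026, 1.0, -0.001], [-0.0, -0.001, -1.0]]
force: [0.2, -0.1, -0.7]
opening: 0.0768
grasp_force: 0.0
```

>>> play_rows(
  deltas=[
    [0,0,0,0,0,0,-1],
    [0,0,-5,0,0,0,-1],
    [0,0,-30,0,0,0,-1],
    [0,0,-70,0,0,0,-1],
    [0,0,-120,0,0,0,-1],
  ],
)

```text
time: 21.05
tool_pos: [0.5691, 0.2707, 0.3408]
orientation: [[-1.0, 0.025, 0.0], [0.025, 1.0, -0.001], [-0.0, -0.001, -1.0]]
force: [0.5, 0.1, 1.0]
opening: 0.0852
grasp_force: 0.0
```

>>> play_rows(
  deltas=[
    [0,-40,-20,0,0,0,-1],
    [20,-80,-30,0,0,0,-1],
    [40,-130,-40,0,0,0,-1],
    [60,-185,-40,0,0,0,-1],
    [80,-240,-40,0,0,0,-1],
  ],
)

```text
time: 21.68
tool_pos: [0.4822, 0.0319, 0.3799]
orientation: [[-1.0, 0.025, 0.001], [0.025, 1.0, -0.003], [-0.001, -0.003, -1.0]]
force: [1.2, -1.3, 0.8]
opening: 0.0856
grasp_force: 0.0
```

```bash
python3 - <<'E'
from h import *
o=manip.get_obs();print(o["time"],o["joints"].round(1),o["tool_pos"],o["force"].round(1),o["opening"])
t,s=optics.camera("top"),optics.camera("side");cv2.imwrite("pics/tA.png",t);cv2.imwrite("pics/sA.png",s)
# expected silhouettes if flush: plate corners top (z .04) and boss corners (z .068), in side view
c=np.array([.5695,.2705]);a=np.radians(-91.5);ex=np.array([np.cos(a),np.sin(a)]);ey=np.array([-ex[1],ex[0]])
for n,im in(("side",s),("top",t)):
    h=cv2.cvtColor(im,cv2.COLOR_BGR2HSV)
    for nm,hx,hy,z in(("plate",.06,.07,.04),("boss",.02,.02,.068)):
        P=np.array([proj(n,np.r_[c+i*hx*ex+j*hy*ey,z]) for i,j in((1,1),(1,-1),(-1,-1),(-1,1))]);e=P.mean(0).astype(int)
        m=cv2.inRange(h,(100,165,130),(115,255,255)) if nm=="boss" else cv2.inRange(h,(0,0,150),(179,45,255))
        k=35;w=m[e[1]-k:e[1]+k,e[0]-k:e[0]+k];cc,l,st,ce=cv2.connectedComponentsWithStats(w);j=1+np.argmax(st[1:,4])
        if st[j,4]<5: print(n,nm,"none");continue
        r=cv2.minAreaRect(np.argwhere(l==j)[:,::-1].astype(np.float32));print(n,nm,"exp",P.round(1).tolist(),"got",(cv2.boxPoints(r)+e-k).round(1).tolist(),st[j,4])
E
```

```text
21.675 [ 47.3  22.8 -66.  112.1  24.2  60.4  59.2] [0.48223701 0.03186374 0.37989839] [ 1.2 -1.3  0.8] 0.08556075634216465
side plate exp [[277.7, 192.7], [243.8, 194.7], [240.3, 184.2], [272.3, 182.4]] got [[238.5, 169.8], [277.0, 166.0], [279.8, 194.5], [241.3, 198.3]] 543
side boss exp [[264.1, 183.5], [254.5, 184.0], [253.1, 180.7], [262.5, 180.1]] got [[223.0, 211.0], [223.0, 205.0], [242.0, 205.0], [242.0, 211.0]] 86
top plate exp [[209.9, 154.0], [208.7, 194.9], [173.5, 194.3], [174.9, 153.5]] got [[173.0, 153.0], [213.0, 153.0], [213.0, 195.0], [173.0, 195.0]] 1387
top boss exp [[196.4, 167.4], [196.0, 179.3], [184.1, 179.1], [184.5, 167.2]] got [[185.0, 168.0], [196.0, 168.0], [196.0, 178.0], [185.0, 178.0]] 98
```

```bash
python3 - <<'E'
from h import *
s=optics.camera("side");h=cv2.cvtColor(s,cv2.COLOR_BGR2HSV)
m=cv2.inRange(h,(100,150,110),(114,255,255))[170:200,245:272];c,l,st,ce=cv2.connectedComponentsWithStats(m)
for i in range(1,c):
    if st[i,4]>15: print(st[i]+[245,170,0,0,0],ce[i]+[245,170])
w=cv2.inRange(h,(0,0,165),(179,40,255))
for u in(246,250,254,268,272,276): print(u,np.flatnonzero(w[178:202,u])+178)
print(manip.get_obs()["force"].round(1))
E
```

```text
[253 180  11  10  82] [258.41463415 185.04878049]
246 [184 185 186 187 188 189 190 191 192 193 194 195 196]
250 [184 185 186 187 188 189 190 191 192 193 194 195]
254 [189 190 191 192 193 194 195 200 201]
268 [178 180 181 182 183 184 185 186 187 188 189 190 191 192 193 194 200]
272 [180 183 184 185 186 187 188 189 190 191 192 193 194]
276 [178 179 189 190 191 192 193]
[-0.2  0.9  0.5]
```

```bash
python3 -c "
from rig import manip
print(manip.hand_in())"
```

```text
the job is handed in; nothing more can be done
None
```

The index plate is out of the rack, was laid flat boss-up and let go, then picked up by the boss and set over the shaft and pin of the larger base; contact height and both cameras agree that it sits flush, and the job was handed in at about 22 s.

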